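# Start up the sole finisher from the bench switches

## Robot

A 6-joint arm with a two-finger parallel gripper is mounted at the origin on a cart in front of the work surface, level with it; the furniture and walls round the work are solid. World frame = base frame: x ahead of the robot, y to its left, z up, the work surface at z = 0. Lengths are in m, angles in rad, forces in N, time in s.
With the tool pointing down it reaches from about 0.3 to 0.775 m from the base axis. Payload 14.6 kg.
Tool frame: the origin (TCP) lies midway between the tips of the shut fingers; the grasp point (between the pads) lies 19 mm behind it (ctrl.hold_point_z is the distance from the TCP to the grasp point, in m); z points along the fingers, x is the direction in which the jaws open and shut, and the axes are right-handed (so a half turn about z gives the same grasp; the last joint's range is limited). The gripper opens to 94 mm and grips with 3 to 60 N. Pads are 16 mm wide; open, the fingers measure 119 mm over their backs; the gripper's body (75 mm by 177 mm) begins 78 mm behind the grasp point.
Start: joints at [1.07, 0.3, 1.521, -0, 1.321, -0.067], TCP at [0.231, 0.499, 0.205] pointing down, gripper open.
Joint ranges: [-3.03, 3.03], [-0.79, 2.21], [0.23, 2.52], [-1.04, 4.18], [0, 3.07], [-2.55, 2.55]. Speed limits (rad/s): [2.22, 2.22, 2.57, 3.14, 3.14, 3.14].

## Interface

Orientations are given as [roll, pitch, yaw] about the fixed x, y, z axes, in that order (R = Rz(yaw) Ry(pitch) Rx(roll)).
In Python, from station import ctrl, viewer, ticket, nets gives the robot as it stands.
- The arm moves only by the tool carry_out, never from a script. Its argument "commands" is one flat list of numbers, 7 for each row, row after row: the closure, from -1 (fully open) to 1 (shut), so that 0 is half open, then the shift along the world's x, y, z in cm, then the turn, a rotation vector about the world's x, y, z in rad. In form: [gripper, tx, ty, tz, ax, ay, az, gripper, tx, ty, tz, ax, ay, az, ...]. A call has 1 to 12 rows; each row is the pose to reach, as a shift and turn from the pose measured when the call began; what a row does not reach only later rows make up. A row lasts 1/12 s, in which the tool goes at most 41.7 mm and 7.16 degrees, less where a joint would pass 70% of its speed; a pose out of reach is approached as far as the arm can. A call with a gripper value outside its range is refused whole. The fingers move at their own pace and stop on an object; "force" is the grip in N (left out, the last holds). Time passes only in rows, so rows that repeat a pose let the fingers close. It gives the time, the measured TCP pose, the force and the opening at its end, in the units of the state.
- ctrl.get_obs(): the state, without advancing time (a new reading comes with each control period).
- viewer.camera(name): name is "scene" or "top" or "wrist"; returns (picture, depth): 400x640x3 uint8, blue, green, red; 400x640 float32, m along the optical axis (not along the pixel's ray), 0 where there is no reading.
- viewer.camera_info(name): a dict with "fx", "fy", "cx", "cy" (pixels), "R" (3x3) and "t" (3): a world point X has camera coordinates R X + t. Camera axes: x right, y down, z forward; pixel columns grow to the right and rows downward; lengths in m; the calibration is good to about 2 mm. A picture is of the moment at which its call begins: read the wrist's pose just before it. camera_info takes no time and is no camera call; for the wrist camera it gives the pose at the moment of the call.
- ticket.hand_in(): hands the job in, once; it reports no verdict.
Trained networks look in the newest picture that a camera, given by its name, has taken for a name from the list of things; names that differ only in an ending like _2 or _b are one class to them, and where a whole thing is asked for, a point or a joint stands for the part that bears it (a point fixed in the world has none). Each returns a list of dicts, best first, with "confidence" (0 to 1); they miss things now and then, are a little off and sometimes report something else, mostly with a low value. They report only what shows in the picture. A call takes as long as a camera call.
- nets.silhouettes(camera, thing): "region" (400x640 bool, what is visible of it) and "extent" ([left, top, right, bottom] in pixels, round what is visible of it).
The state is a dict: "time_s": time; "qpos": joint angles; "joint_vel": joint speeds; "tau": joint torques, N m; "ee_pos": TCP position; "eef_rot": TCP orientation; "force": force on the tool from outside, world axes, zero at the start; "moment": the same for the moment, N m; "grip_width": finger opening in m.
Only numpy, scipy, OpenCV 4.12 (cv2) and the standard library are available. Lean on these libraries where they do the work, as an engineer would, in place of code of your own. Each camera call takes 0.05 s, during which the arm holds its last target. There are 200 camera calls.

## Task

Start the sole finishing machine from the three switch boxes on the bench by pressing with the fingertips: first tip the white main rocker fully over to its green-dot side, then the blue dust-extractor rocker fully over to its green-dot side, and only then press the green start button all the way down and let it come back up. Leave both rockers on, do not press the red stop button, and do not lift or shift any of the loose things around the switches.

Things in the scene. Friction and masses are not known exactly. Their poses are not given: they have to be found in the camera images.
- main_box: Main switch: a grey box with a black foot, 100 x 62 mm and 34 mm high, screwed to the bench, with one WHITE rocker in its top. Origin: centre of its underside on the bench. Its x axis runs along the rocker to the green-dot (on) end, y across it, z up.
- extractor_box: Dust-extractor switch: the same box as the main switch but with a BLUE rocker. Origin: centre of its underside. Its x axis runs along the rocker to the green-dot (on) end.
- start_box: Start/stop station: a grey box 116 x 62 mm and 34 mm high, screwed to the bench, with a flat green button and, 59 mm from it, a red mushroom button. Origin: centre of its underside; its x axis points from the green to the red button.
- main_rocker (a joint): Angle of the white rocker, rad: 0 = off (green-dot end stands up; it starts within 0.04 of this), 0.32 = fully on (its green-dot half is down and level). Dished rocker 68 mm long and 36 mm wide, hinged across its middle 42 mm above the bench; it stays where it is left; pressing down on the raised half takes 2 to 3 N there, then it meets a firm stop.
- extractor_rocker (a joint): Angle of the blue rocker, same make and values as main_rocker.
- main_press (a point): Where to press the white rocker: on the top face of its green-dot half, 24 mm from the hinge line, moving with the rocker (about 50 mm above the bench when off, 42 mm when fully on).
- extractor_press (a point): The same point on the blue rocker.
- start (a joint): Travel of the green button, m: 0 = up, 0.006 = fully down against a firm stop; a spring (1.5 N at the start, 5 N at full travel) brings it back up.
- start_top (a point): Centre of the top face of the green button (32 mm across), moving with it; it is pressed straight down.
- stop (a joint): Travel of the red stop button, m: 0 = up, 0.006 = fully down. To be left alone.
- spool_1: Loose bystander: wooden spool of pale thread, 42 mm across, 55 mm high. Origin: centre of its underside.
- tin_red: Loose bystander: flat red polish tin, 63 mm across, 19 mm high. Origin: centre of its underside.
- crepe_block: Loose bystander: pale crepe rubber block, 41 x 74 x 30 mm. Origin: centre of its underside.
- spool_3: Loose bystander: wooden spool of black thread, 42 mm across, 60 mm high. Origin: centre of its underside.
- lamp_shade (a point): Obstacle: middle of the fixed cone-shaped lamp shade, 80 to 260 mm above the bench and up to 150 mm across. The lamp's arm and the shoe and press beside it are obstacles too; nothing on the bench between here and the robot's start is higher than 0.37 m.

How it is judged:
On the way, in this order (a step that is already met when the one before it is completed fails the run):
1. the white main rocker is fully on (value of joint main_rocker above 0.27 rad), for 0.1 s.
2. the blue extractor rocker is fully on (value of joint extractor_rocker above 0.27 rad), for 0.1 s.
3. the green start button is pressed down (value of joint start above 0.0045 m), for 0.1 s.
At the end, for the whole second after the job is handed in: Both rockers are on (beyond 0.27 of 0.32 rad), the green button has been pressed last (at least 4.5 of 6 mm) and is up again, and the red button is up (value of joint each of main_rocker, extractor_rocker above 0.27 rad and value of joint each of start, stop below 0.0015 m); the robot touches nothing.
It fails at once if the blue rocker is tipped over before the white one is on (value of joint extractor_rocker above 0.2 rad and value of joint main_rocker below 0.2 rad).
It fails at once if the green button is pressed before both rockers are on (value of joint start above 0.003 m and value of joint any of main_rocker, extractor_rocker below 0.2 rad).
It fails at once if the red stop button is pressed (value of joint stop above 0.002 m).
It fails at once if a loose thing on the bench is lifted or shifted (distance of any of spool_1, tin_red, crepe_block, spool_3 from where it was at the start of the episode above 0.015 m).
It also fails if it takes over 54 s, if anything falls off the work surface, if the arm or the gripper's body presses on something with over 40 N, if the wrist force passes 120 N, or if a joint passes its speed limit or range.

## Working session

There is one attempt and no reset: what is moved stays moved. The work goes in short steps, Python scripts to look and compute and a tool call to move; the robot and the scene stay as the last step left them, time stands still between calls to the robot, and variables do not carry over. Pictures are saved under pics/ and viewed, about 8 in all and at most 12, crops included, and the job is handed in when it is done.

Besides the shell and the picture viewer there is one more tool, called after ">>>" by a JSON object that holds its "api" and its "payload". carry_out: Moves the arm, as the interface text tells. Its arguments: {"type":"object","properties":{"commands":{"type":"array","items":{"type":"number"}},"force":{"type":"number"}},"required":["commands"]}

```bash
mkdir -p pics; ls; cat > h.py <<'E'
import numpy as np, cv2
from station import ctrl, viewer, ticket, nets
def cloud(cam,d,info=None):
    i=info or viewer.camera_info(cam); R=np.array(i["R"]);t=np.array(i["t"])
    v,u=np.mgrid[:400,:640]
    c=np.stack([(u-i["cx"])/i["fx"]*d,(v-i["cy"])/i["fy"]*d,d],-1)
    return (c-t)@R
E
python3 - <<'E'
from h import *
for c in ["top","scene"]:
    i=viewer.camera_info(c); p,d=viewer.camera(c); cv2.imwrite(f"pics/{c}0.png",p); np.savez(f"{c}0.npz",p=p,d=d)
    P=cloud(c,d,i)
    for n in ["main_rocker","main_box","extractor_rocker","extractor_box","start_box","start","stop","spool_1","tin_red","crepe_block","spool_3"]:
        for r in nets.silhouettes(c,n)[:2]:
            m=r["region"]&(d>0); q=P[m]
            print(c,n,round(r["confidence"],2),r["extent"],m.sum(),np.median(q,0).round(3) if len(q) else "", np.percentile(q[:,2],95).round(3) if len(q) else "")
print(ctrl.get_obs())
E
```

```text
pics
top main_rocker 0.75 [386.8, 243.7, 404.8, 272.3] 495 [ 0.487 -0.445  0.044] 0.052
top main_rocker 0.39 [338.6, 248.2, 368.2, 295.9] 1147 [ 0.454 -0.354  0.038] 0.05
top main_box 0.67 [373.5, 238.5, 408.4, 281.3] 1195 [ 0.485 -0.439  0.037] 0.05
top main_box 0.17 [387.3, 240.5, 401.2, 273.3] 452 [ 0.487 -0.443  0.044] 0.051
top extractor_rocker 0.59 [346.9, 254.6, 363.8, 289.9] 485 [ 0.456 -0.356  0.044] 0.052
top extractor_box 0.71 [338.3, 247.6, 371.7, 293.6] 1101 [ 0.456 -0.354  0.039] 0.05
top start_box 0.62 [293.7, 223.6, 330.6, 279.1] 1341 [ 0.504 -0.258  0.036] 0.061
top start 0.52 [307.4, 254.0, 322.8, 265.8] 143 [ 0.479 -0.262  0.056] 0.059
top stop 0.57 [299.6, 224.7, 321.4, 243.9] 210 [ 0.536 -0.254  0.06 ] 0.063
top spool_1 0.64 [387.4, 186.3, 406.8, 209.6] 362 [ 0.62  -0.457  0.059] 0.063
top spool_1 0.62 [306.7, 178.5, 324.5, 202.3] 350 [ 0.64  -0.265  0.054] 0.058
top tin_red 0.2 [387.8, 240.0, 402.2, 272.9] 487 [ 0.487 -0.444  0.044] 0.052
top crepe_block 0.81 [292.0, 154.6, 308.6, 182.5] 402 [ 0.703 -0.227  0.026] 0.029
top spool_3 0.64 [387.4, 186.3, 406.8, 209
[... 1220 characters left out ...]
 245.4, 393.6, 276.9] 504 [ 0.616 -0.468  0.044] 0.06
{'time_s': 1.2, 'qpos': array([ 1.07037892e+00,  2.99880266e-01,  1.52100979e+00, -3.08159026e-06,
        1.32071618e+00, -6.66104635e-02]), 'joint_vel': array([-0.00031049,  0.00130251,  0.00013695, -0.00054139, -0.00128135,
        0.00158339]), 'tau': array([ 1.97366071e-04, -5.31666005e+01, -3.52907968e+01,  7.09559605e-02,
        2.12139299e-02, -1.61373362e-05]), 'ee_pos': array([0.23118044, 0.49903485, 0.20545226]), 'eef_rot': array([3.14159058e+00, 1.37541348e-05, 1.13699014e+00]), 'force': array([-0.02736957, -0.39463339,  0.34677686]), 'moment': array([ 0.01500214, -0.03947436, -0.00888435]), 'grip_width': 0.09404339604301214}
```

```bash
python3 - <<'E'
from h import *
for c,(x0,y0,w,h) in {"top":(200,120,260,195),"scene":(220,120,240,210)}.items():
    f=np.load(f"{c}0.npz"); s=800//w if False else 3
    cv2.imwrite(f"pics/{c}crop.png",cv2.resize(f["p"][y0:y0+h,x0:x0+w],(0,0),fx=3 if c=="top" else 2.8,fy=3 if c=="top" else 2.8,interpolation=cv2.INTER_CUBIC))
f=np.load("top0.npz");P=cloud("top",f["d"]);p=f["p"].astype(int)
Z=P[...,2]
roi=(P[...,0]>.35)&(P[...,0]<.6)
# shape fits
for n,lo,hi in [("main",-.50,-.40),("ext",-.41,-.30)]:
    m=roi&(P[...,1]>lo)&(P[...,1]<hi)&(Z>.038)&(Z<.06)
    q=P[m]; c=q.mean(0); r=cv2.minAreaRect(q[:,:2].astype(np.float32)); print(n,m.sum(),c.round(4),r)
    A=np.c_[q[:,:2]-c[:2],np.ones(len(q))]; hi_=q[q[:,2]>.047]; print(" high",hi_.mean(0).round(4),len(hi_)," low",q[q[:,2]<.043].mean(0).round(4))
    b=roi&(P[...,1]>lo)&(P[...,1]<hi)&(Z>.028)&(Z<.06); print(" box",cv2.minAreaRect(P[b][:,:2].astype(np.float32)))
g=roi&(P[...,1]>-.3)&(P[...,1]<-.2)&(Z>.028)
print("start",cv2.minAreaRect(P[g][:,:2].astype(np.float32)))
# heights overview
m=(Z>.07)&(P[...,0]>.2); 
for x in np.arange(.25,.9,.05): print(round(x,2),[round(float(Z[(abs(P[...,0]-x)<.025)&(abs(P[...,1]-y)<.025)&(f["d"]>0)].max(initial=-1)),2) for y in np.arange(-.7,.6,.05)])
E
```

```text
main 988 [ 0.4394 -0.4463  0.0461] ((0.4413660764694214, -0.46051496267318726), (0.10028749704360962, 0.17079877853393555), 81.25942993164062)
 high [ 0.4141 -0.4485  0.0497] 477  low [ 0.4746 -0.4432  0.0407]
 box ((0.44386088848114014, -0.45699962973594666), (0.10021518170833588, 0.1805659830570221), 84.45266723632812)
ext 895 [ 0.4267 -0.3599  0.0454] ((0.42485183477401733, -0.3614400029182434), (0.09895280003547668, 0.15194934606552124), 88.46661376953125)
 high [ 0.4124 -0.3639  0.0496] 341  low [ 0.4443 -0.3578  0.0408]
 box ((0.428459495306015, -0.3586220443248749), (0.15574239194393158, 0.10127376765012741), 0.6329721212387085)
start ((0.45608195662498474, -0.24966636300086975), (0.08296620100736618, 0.22218163311481476), 81.23468017578125)
0.25 [0.01, 0.07, 0.07, 0.05, 0.05, 0.05, 0.05, 0.05, 0.05, 0.03, 0.04, 0.29, 0.29, 0.17, 0.06, 0.07, 0.07, 0.07, 0.07, 0.26, 0.05, -0.0, -1.0, -1.0, -0.25, -0.25]
0.3 [0.01, 0.01, 0.05, 0.05, 0.05, 0.03, 0.05, 0.05, 0.06, 0.06, 0.08, 0.29, 0.29, 0.18, 0.07, 0.07, 0.07, 0.06, 0.25, 0.26, 0.07, 0.06, -1.0, -1.0, -0.25, -0.19]
0.35 [0.02, 0.
[... 1067 characters left out ...]
32, 0.33, 0.35, 0.34, 0.25, -0.0, -1.0, -1.0, -1.0, -1.0]
0.7 [0.24, 0.24, 0.01, 0.07, 0.08, 0.01, 0.02, 0.06, 0.06, 0.03, 0.03, 0.01, 0.03, 0.02, 0.03, 0.03, 0.03, 0.01, 0.05, 0.01, 0.01, -0.0, -1.0, -1.0, -1.0, -1.0]
0.75 [0.24, 0.24, 0.01, 0.07, 0.07, 0.0, 0.01, 0.06, 0.06, 0.03, 0.03, 0.01, 0.01, 0.01, 0.0, 0.01, 0.04, 0.0, 0.04, 0.01, 0.01, -0.0, -1.0, -1.0, -1.0, -1.0]
0.8 [-1.0, -1.0, -1.0, -1.0, -1.0, -1.0, -1.0, -1.0, -1.0, -1.0, -1.0, -1.0, -1.0, -1.0, -1.0, -1.0, -1.0, -1.0, 0.01, -1.0, -1.0, -1.0, -1.0, -1.0, -1.0, -1.0]
0.85 [-1.0, -1.0, -1.0, -1.0, -1.0, -1.0, -1.0, -1.0, -1.0, -1.0, -1.0, -1.0, -1.0, -1.0, -1.0, -1.0, -1.0, -1.0, -1.0, -1.0, -1.0, -1.0, -1.0, -1.0, -1.0, -1.0]
```

View pics/topcrop.png

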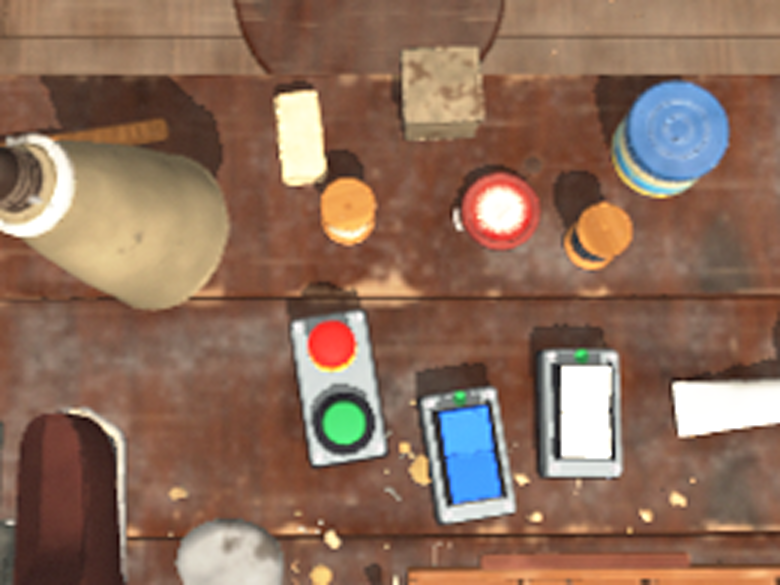

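View pics/scene0.png

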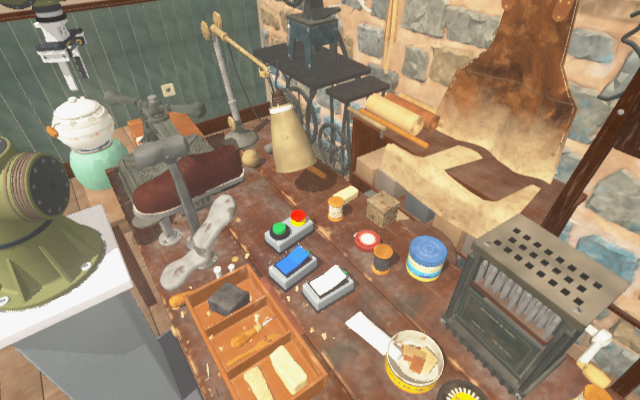

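Both views show the green dots at the far (+x) ends of the boxes: white near crop pixel (582,355), blue near (460,398). The green button is at (345,422) and red at (332,345), and the lamp and shoe press are to the left. I'll refine the press points, then start raising and crossing.

```bash
python3 - <<'E'
from h import *
for c in ["top","scene"]:
    f=np.load(f"{c}0.npz");d=f["d"];P=cloud(c,d);hsv=cv2.cvtColor(f["p"],cv2.COLOR_BGR2HSV);H,S,V=[hsv[...,k].astype(int) for k in range(3)]
    Z=P[...,2]
    def near(x,y,r): return (np.hypot(P[...,0]-x,P[...,1]-y)<r)&(d>0)
    ms={"white":near(.487,-.445,.06)&(S<40)&(V>205)&(Z>.036),"blue":near(.456,-.356,.06)&(H>95)&(H<125)&(S>130)&(Z>.034),
    "green":near(.478,-.264,.022)&(H>45)&(H<85)&(S>110)&(Z>.045),"red":near(.536,-.256,.03)&((H<10)|(H>170))&(S>130)&(Z>.045),
    "dotW":near(.53,-.445,.03)&(H>45)&(H<85)&(S>100),"dotB":near(.51,-.35,.03)&(H>45)&(H<85)&(S>100)}
    for n,m in ms.items():
        q=P[m]; 
        if len(q)<3: print(c,n,len(q)); continue
        r=cv2.minAreaRect(q[:,:2].astype(np.float32)); print(c,n,len(q),q.mean(0).round(4),"rect",np.round(r[0],4),np.round(r[1],3),round(r[2],1),"zmax",np.percentile(q[:,2],97).round(4))
E
```

```text
top white 528 [ 0.4856 -0.4449  0.0443] rect [ 0.4866 -0.4438] [0.05  0.089] 89.1 zmax 0.0523
top blue 522 [ 0.4565 -0.3569  0.0443] rect [ 0.4568 -0.3574] [0.069 0.039] 8.0 zmax 0.0522
top green 170 [ 0.4798 -0.2626  0.0551] rect [ 0.4809 -0.2625] [0.031 0.032] 89.6 zmax 0.0588
top red 184 [ 0.5378 -0.2535  0.0599] rect [ 0.5384 -0.2536] [0.032 0.032] 0.6 zmax 0.064
top dotW 19 [ 0.5306 -0.4456  0.0323] rect [ 0.5317 -0.4484] [0.009 0.017] 34.0 zmax 0.0386
top dotB 16 [ 0.4991 -0.351   0.0313] rect [ 0.5004 -0.3503] [0.007 0.012] 87.1 zmax 0.0382
scene white 523 [ 0.4854 -0.4454  0.0438] rect [ 0.4819 -0.4433] [0.076 0.046] 5.2 zmax 0.0515
scene blue 445 [ 0.4544 -0.3577  0.0439] rect [ 0.4593 -0.3551] [0.077 0.043] 8.9 zmax 0.051
scene green 125 [ 0.4764 -0.2662  0.0544] rect [ 0.477  -0.2639] [0.031 0.029] 84.2 zmax 0.0571
scene red 128 [ 0.5343 -0.2586  0.0584] rect [ 0.5352 -0.255 ] [0.034 0.035] 27.2 zmax 0.0619
scene dotW 5 [ 0.536  -0.4416  0.0276] rect [ 0.541  -0.4353] [0.03  0.004] 48.2 zmax 0.0351
scene dotB 4 [ 0.4991 -0.3503  0.0364] rect [ 0.4994 -0.3511] [0.004 0.006] 14.0 zmax 0.0383
```

>>> {"api": "carry_out", "payload": {"commands": [1,0,0,8,0,0,0,1,0,0,16,0,0,0,1,0,0,21,0,0,0,1,0,0,21,0,0,0,1,2,-6,21,0,0,-0.1,1,4,-12,21,0,0,-0.2,1,6,-18,21,0,0,-0.3,1,8,-24,21,0,0,-0.4,1,10,-30,21,0,0,-0.5,1,12,-36,21,0,0,-0.6,1,14,-42,21,0,0,-0.7,1,16,-48,21,0,0,-0.8], "force": 30}}

```text
time_s: 2.2
ee_pos: [0.3338, 0.189, 0.4139]
eef_rot: [-3.142, -0.001, 0.333]
force: [1.2, -0.2, -0.4]
grip_width: 0.0172
```

>>> {"api": "carry_out", "payload": {"commands": [1,2,-8,0,0,0,-0.1,1,4,-14,0,0,0,-0.2,1,6,-20,0,0,0,-0.33,1,7.5,-26,0,0,0,-0.33,1,9,-32,0,0,0,-0.33,1,10.5,-38,0,0,0,-0.33,1,12,-44,0,0,0,-0.33,1,13.5,-50,0,0,0,-0.33,1,15,-56,0,0,0,-0.33,1,16,-60,0,0,0,-0.33,1,17.5,-63.4,0,0,0,-0.33,1,17.5,-63.4,0,0,0,-0.33]}}

```text
time_s: 3.2
ee_pos: [0.4654, -0.2936, 0.414]
eef_rot: [3.141, -0.001, 0.002]
force: [0.1, 0.2, 0.9]
grip_width: 0.0004
```

>>> {"api": "carry_out", "payload": {"commands": [1,0,0,0,0,0,0,1,0,0,0,0,0,0,1,0,0,0,0,0,0,1,0,0,0,0,0,0]}}

```text
time_s: 3.53
ee_pos: [0.4653, -0.2925, 0.4147]
eef_rot: [3.141, -0.002, 0.003]
force: [-0.4, 0.1, 0.6]
grip_width: 0.0002
```

>>> {"api": "carry_out", "payload": {"commands": [1,1.1,-3.8,0,0,0,0,1,2.2,-7.6,0,0,0,0,1,3.3,-11.4,0,0,0,0,1,4.4,-15.2,0,0,0,0,1,4.4,-15.2,-4,0,0,0,1,4.4,-15.2,-8,0,0,0,1,4.4,-15.2,-12,0,0,0,1,4.4,-15.2,-16,0,0,0,1,4.4,-15.2,-20,0,0,0,1,4.4,-15.2,-24,0,0,0,1,4.4,-15.2,-27,0,0,0,1,4.4,-15.2,-27,0,0,0]}}

```text
time_s: 4.53
ee_pos: [0.508, -0.4416, 0.139]
eef_rot: [-3.136, 0.004, 0.005]
force: [-0.2, 0.0, -0.2]
grip_width: 0.0003
```

```bash
cat > look.py <<'E'
from h import *
import sys
o=ctrl.get_obs(); print(o["time_s"],o["ee_pos"].round(4),o["eef_rot"].round(3),o["force"].round(2))
i=viewer.camera_info("wrist"); p,d=viewer.camera("wrist"); P=cloud("wrist",d,i)
cv2.imwrite(f"pics/{sys.argv[1]}.png",p)
for n in sys.argv[2:]:
    for r in nets.silhouettes("wrist",n)[:1]:
        q=P[r["region"]&(d>0)]; print(n,round(r["confidence"],2),r["extent"],q.mean(0).round(4),"z3/97",np.percentile(q[:,2],[3,97]).round(4),cv2.minAreaRect(q[:,:2].astype(np.float32)))
E
python3 look.py w1 main_rocker extractor_rocker start
```

```text
4.5333 [ 0.508  -0.4416  0.139 ] [-3.136  0.004  0.005] [-0.17  0.02 -0.16]
main_rocker 0.83 [254.9, 188.2, 335.3, 234.4] [ 0.4883 -0.4446  0.0431] z3/97 [0.0394 0.0503] ((0.4872604012489319, -0.44551312923431396), (0.03654692694544792, 0.06873875111341476), 89.45223999023438)
extractor_rocker 0.62 [207.6, 72.8, 300.9, 128.4] [ 0.4575 -0.3571  0.0432] z3/97 [0.0394 0.0501] ((0.45557287335395813, -0.3569479286670685), (0.06996016949415207, 0.03753283619880676), 8.438097953796387)
```

View pics/w1.png

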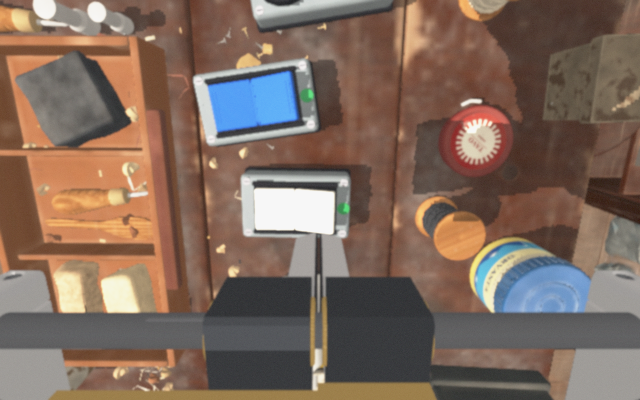

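The wrist view has the white rocker at pixels (255–335, 188–234), the fingers just above its edge, and the green dot at (344,209) on the +x end. This agrees with the top view.

>>> {"api": "carry_out", "payload": {"commands": [1,0.3,-0.35,-3,0,0,0,1,0.3,-0.35,-5.5,0,0,0,1,0.3,-0.35,-7.5,0,0,0,1,0.3,-0.35,-7.8,0,0,0,1,0.3,-0.35,-7.8,0,0,0,1,0.3,-0.35,-7.8,0,0,0]}}

```text
time_s: 5.23
ee_pos: [0.5143, -0.4491, 0.0732]
eef_rot: [3.135, -0.008, 0.004]
force: [-0.3, -0.3, 0.8]
grip_width: 0.0006
```

>>> {"api": "carry_out", "payload": {"commands": [1,0,0,-0.5,0,0,0,1,0,0,-0.9,0,0,0,1,0,0,-1.2,0,0,0,1,0,0,-1.5,0,0,0,1,0,0,-1.8,0,0,0,1,0,0,-1.9,0,0,0,1,0,0,-1.9,0,0,0]}}

```text
time_s: 5.82
ee_pos: [0.5142, -0.4489, 0.0537]
eef_rot: [3.136, -0.008, 0.004]
force: [0.4, -0.4, 0.5]
grip_width: 0.0005
```

>>> {"api": "carry_out", "payload": {"commands": [1,-0.3,0.35,0,0,0,0,1,-0.3,0.35,-0.4,0,0,0,1,-0.3,0.35,-0.7,0,0,0,1,-0.3,0.35,-1.0,0,0,0,1,-0.3,0.35,-1.2,0,0,0,1,-0.3,0.35,-1.3,0,0,0,1,-0.3,0.35,-1.3,0,0,0]}}

```text
time_s: 6.4
ee_pos: [0.5115, -0.4456, 0.042]
eef_rot: [3.135, -0.008, 0.004]
force: [-2.6, 3.8, 13.0]
grip_width: 0.0007
```

>>> {"api": "carry_out", "payload": {"commands": [1,0,0,-0.1,0,0,0,1,0,0,-0.2,0,0,0,1,0,0,-0.2,0,0,0]}}

```text
time_s: 6.65
ee_pos: [0.5116, -0.4457, 0.0419]
eef_rot: [3.135, -0.009, 0.004]
force: [-6.7, 6.7, 18.9]
grip_width: 0.0005
```

>>> {"api": "carry_out", "payload": {"commands": [1,0,0,2,0,0,0,1,-0.5,0.5,5,0,0,0,1,-3.1,4,7,0,0,0,1,-3.1,7,7,0,0,0,1,-3.1,9.2,7,0,0,0,1,-3.1,9.2,7,0,0,0,1,-3.1,9.2,7,0,0,0]}}

```text
time_s: 7.23
ee_pos: [0.4807, -0.3531, 0.1121]
eef_rot: [3.134, -0.009, 0.005]
force: [0.4, -1.0, 0.2]
grip_width: 0.0006
```

```bash
python3 look.py w2 main_rocker extractor_rocker start; python3 - <<'E'
from h import *
p,d=viewer.camera("scene");P=cloud("scene",d);q=P[nets.silhouettes("scene","main_rocker")[0]["region"]&(d>0)]
for lo,hi in [(.45,.475),(.475,.495),(.5,.525)]:
    s=q[(q[:,0]>lo)&(q[:,0]<hi)]; print(lo,len(s),np.median(s[:,2]).round(4))
E
```

```text
7.2333 [ 0.4807 -0.3531  0.1121] [ 3.134 -0.009  0.005] [ 0.39 -0.97  0.17]
main_rocker 0.5 [293.5, 63.8, 338.6, 116.0] [ 0.4797 -0.2634  0.0542] z3/97 [0.0521 0.0556] ((0.47971782088279724, -0.2634357213973999), (0.03071826696395874, 0.031080175191164017), 45.849483489990234)
extractor_rocker 0.71 [238.1, 195.1, 334.5, 246.0] [ 0.4561 -0.3557  0.0431] z3/97 [0.0394 0.0501] ((0.45595982670783997, -0.3581325113773346), (0.06933820992708206, 0.037875376641750336), 8.684601783752441)
start 0.68 [292.6, 70.0, 338.2, 112.3] [ 0.4797 -0.2632  0.054 ] z3/97 [0.0516 0.0556] ((0.47995811700820923, -0.2627318501472473), (0.032063066959381104, 0.03171587735414505), 45.849491119384766)
0.45 171 0.0486
0.475 133 0.0422
0.5 135 0.041
```

View pics/w2.png

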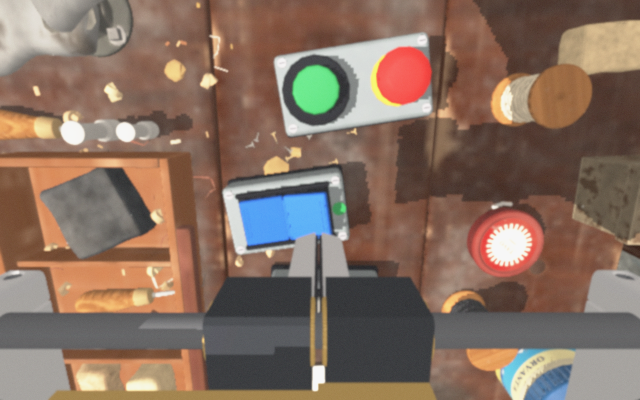

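The white rocker's far half is now level at 41 mm and its near half is up at 49 mm, so it is on. The wrist view shows the fingers over the blue rocker's green-dot half, with the rocker at pixels (238–334, 195–246).

>>> {"api": "carry_out", "payload": {"commands": [1,-0.1,-0.1,-2.5,0,0,0,1,-0.1,-0.1,-4.8,0,0,0,1,-0.1,-0.1,-5.6,0,0,0,1,-0.1,-0.1,-6.0,0,0,0,1,-0.1,-0.1,-6.3,0,0,0,1,-0.1,-0.1,-6.6,0,0,0,1,-0.1,-0.1,-6.9,0,0,0,1,-0.1,-0.1,-7.1,0,0,0,1,-0.1,-0.1,-7.1,0,0,0]}}

```text
time_s: 8.28
ee_pos: [0.4801, -0.3558, 0.0421]
eef_rot: [3.134, -0.01, 0.003]
force: [-1.5, 3.1, 10.6]
grip_width: 0.0003
```

>>> {"api": "carry_out", "payload": {"commands": [1,0,0,-0.1,0,0,0,1,0,0,-0.2,0,0,0,1,0,0,-0.2,0,0,0]}}

```text
time_s: 8.53
ee_pos: [0.4806, -0.3562, 0.042]
eef_rot: [3.132, -0.012, 0.004]
force: [-4.8, 3.1, 14.6]
grip_width: 0.0005
```

>>> {"api": "carry_out", "payload": {"commands": [1,0,0,2,0,0,0,1,0,0.5,5,0,0,0,1,-0.1,4,7,0,0,0,1,-0.2,7,7,0,0,0,1,-0.2,9.2,7,0,0,0,1,-0.2,9.2,7,0,0,0,1,-0.2,9.2,7,0,0,0]}}

```text
time_s: 9.12
ee_pos: [0.4791, -0.2637, 0.1127]
eef_rot: [3.131, -0.013, 0.005]
force: [-0.4, -0.3, -0.1]
grip_width: 0.0006
```

```bash
python3 look.py w3 start stop; python3 - <<'E'
from h import *
p,d=viewer.camera("scene");P=cloud("scene",d)
cv2.imwrite("pics/s3.png",p)
for n in ["main_rocker","extractor_rocker"]:
    q=P[nets.silhouettes("scene",n)[0]["region"]&(d>0)]; x=np.median(q[:,0])
    for lo,hi in [(-.033,-.015),(.013,.035)]:
        s=q[(q[:,0]>x+lo)&(q[:,0]<x+hi)]; print(n,q.mean(0).round(3),lo,len(s),np.median(s[:,2]).round(4))
E
```

```text
9.1167 [ 0.4791 -0.2637  0.1127] [ 3.131 -0.013  0.005] [-0.4  -0.25 -0.11]
start 0.91 [297.2, 195.6, 337.3, 233.7] [ 0.4797 -0.2613  0.0542] z3/97 [0.0471 0.0556] ((0.4800582826137543, -0.26310715079307556), (0.031114980578422546, 0.0315350778400898), 0.022176701575517654)
stop 0.64 [369.2, 180.2, 421.9, 231.8] [ 0.5373 -0.2531  0.0563] z3/97 [0.0329 0.0605] ((0.5415815711021423, -0.2582298517227173), (0.040117859840393066, 0.04755442589521408), 47.71757888793945)
main_rocker [ 0.486 -0.447  0.043] -0.033 140 0.0492
main_rocker [ 0.486 -0.447  0.043] 0.013 150 0.0413
extractor_rocker [ 0.455 -0.36   0.044] -0.033 104 0.0493
extractor_rocker [ 0.455 -0.36   0.044] 0.013 116 0.0414
```

View pics/w3.png

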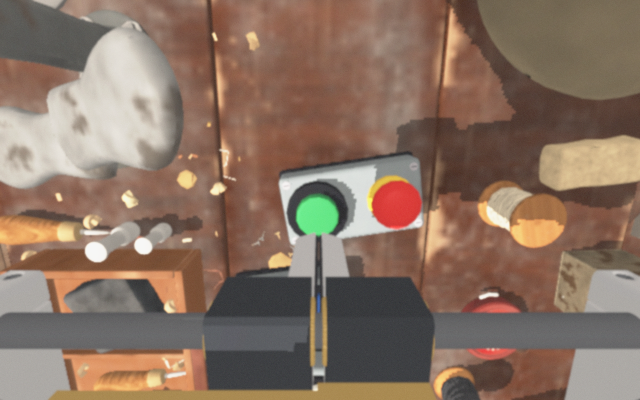

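Both rockers read as on, and the fingers are centred on the green button at pixels (297–337, 196–234), well clear of the red one. Next is pressing green.

>>> {"api": "carry_out", "payload": {"commands": [1,0,0,-2.5,0,0,0,1,0,0,-4.5,0,0,0,1,0,0,-5.2,0,0,0,1,0,0,-5.6,0,0,0,1,0,0,-6.0,0,0,0,1,0,0,-6.3,0,0,0,1,0,0,-6.5,0,0,0,1,0,0,-6.5,0,0,0,1,0,0,-6.5,0,0,0]}}

```text
time_s: 10.17
ee_pos: [0.479, -0.2653, 0.0498]
eef_rot: [3.131, -0.013, 0.003]
force: [-13.2, 6.7, 29.2]
grip_width: 0.0005
```

>>> {"api": "carry_out", "payload": {"commands": [1,0,0,-0.05,0,0,0,1,0,0,-0.05,0,0,0,1,0,0,2,0,0,0,1,0,0,5,0,0,0,1,0,0,9,0,0,0,1,0,0,13,0,0,0,1,0,0,15,0,0,0,1,0,0,15,0,0,0,1,0,0,15,0,0,0,1,0,0,15,0,0,0]}}

```text
time_s: 11.0
ee_pos: [0.4787, -0.2652, 0.1991]
eef_rot: [3.131, -0.012, 0.003]
force: [0.0, -0.1, -0.5]
grip_width: 0.0006
```

```bash
python3 - <<'E'
from h import *
o=ctrl.get_obs(); print(o["ee_pos"].round(3),o["force"].round(2),abs(o["joint_vel"]).max().round(4))
p,d=viewer.camera("scene");P=cloud("scene",d)
d0=np.load("scene0.npz")["d"];P0=cloud("scene",d0)
for n in ["main_rocker","extractor_rocker"]:
    q=P[nets.silhouettes("scene",n)[0]["region"]&(d>0)]; x=np.median(q[:,0])
    print(n,[np.median(q[(q[:,0]>x+a)&(q[:,0]<x+b)][:,2]).round(4) for a,b in [(-.033,-.015),(.013,.035)]])
for n in ["start","stop","spool_1","tin_red","crepe_block"]:
    for r in nets.silhouettes("scene",n)[:2]:
        m=r["region"]&(d>0)&(d0>0); print(n,np.median(P[m],0).round(4),"at start same px",np.median(P0[m],0).round(4))
E
```

```text
[ 0.479 -0.265  0.199] [ 0.02 -0.14 -0.46] 0.0187
main_rocker [np.float64(0.0494), np.float64(0.0413)]
extractor_rocker [np.float64(0.0499), np.float64(0.0415)]
start [ 0.4766 -0.267   0.0548] at start same px [ 0.4763 -0.2676  0.0548]
spool_1 [ 0.6149 -0.4688  0.044 ] at start same px [ 0.6155 -0.4687  0.043 ]
spool_1 [ 0.6382 -0.275   0.0395] at start same px [ 0.6379 -0.275   0.0399]
tin_red [ 0.6419 -0.391   0.0171] at start same px [ 0.6415 -0.3911  0.017 ]
crepe_block [ 0.7144 -0.2382  0.0246] at start same px [ 0.7142 -0.2376  0.0245]
```

```bash
python3 -c "
from station import ticket
print(ticket.hand_in())"
```

```text
the job is handed in; nothing more can be done
None
```

I pressed the white main rocker on, then the blue extractor rocker, then the green start button, all with the shut fingertips. I lifted the arm clear and handed the job in at about 11 s of the 54 s limit.

- **Rockers:** the final scene picture has both green-dot halves level at about 41 mm and the other halves up at about 49 mm, so both are on.
- **Green button:** it went down about 5.7 mm to its firm stop, with 29 N on the tool. It is back at its starting height.
- **Loose things:** spools, tin and crepe block all read within 1 mm of where they started.
- **Arm:** force on the tool was about 0 N after lifting to 0.2 m.
- **Check that failed:** the network did not find the red button in the last picture. I never went near it, and it looked up in the wrist picture taken just before the green press.

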